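# Re-land the contact probe on the round pad of a test board

### The job

The probe is still down on the test board where the last reading was taken. Raise its lever so that the tip is well clear of the board, slide the board on the stand's table, without lifting it, until the round ringed pad is right under the tip, then lower the lever fully so that the tip stands on that pad. Never let the tip drag over the board or come down beside the pad, and leave the other things on the bench where they are.

Things in the scene. Friction and masses are not known exactly. Their poses are not given: they have to be found in the camera images.
- probe_stand: Fixed bench probe stand. Origin at bench level exactly under the probe tip; z up, -x is its front, where the lever points. Flat steel table, top 16 mm above the bench, spans x -34 to +84, y -135 to +62 mm. A column behind (x +60) carries a grey head over the table: x -22 to +83, y -22 to +25, z 97 to 150 mm; the lever is on the head's +y side.
- probe_tip: Sprung brass needle, 2.4 mm in diameter, under the head; moves straight up and down only, always above the origin of probe_stand. Its spring lets it sink up to 3 mm when it lands.
- tip_point (a point): Lowest point of the probe tip.
- lever (a joint): Lever that raises the probe, rad: 0 = fully down (handle 15 degrees below level, tip on the board, at its stop), 0.9 = fully up (handle 37 degrees above level). The tip holder rises 20 mm per rad; the tip leaves the board at about 0.15. Needs about 2 N at the knob and stays where it is left.
- lever_hub (a point): A point on the lever's turning axis, which runs along y of probe_stand; in the middle plane of the lever, 125 mm above the bench, 18 mm behind the tip.
- lever_knob (a point): Centre of the black ball knob, 24 mm in diameter, at the end of the lever, 115 mm from the hub. The ball may be pinched across y of probe_stand or pushed.
- test_board: Loose test board, 0.24 kg: aluminium plate 50 mm wide (x), 183 mm long (y), 8 mm thick, with a green circuit board on it (surface 9.6 mm above the underside). Origin on the underside, exactly below the centre of the round pad. Runs from y -128 mm (end with the upright connector block) to y +55 mm (plain end, with six square pads). z up.
- pad_point (a point): Centre of the round pad, 10 mm in diameter with a thin white ring of 18 mm round it, on the board's top surface.
- block_grip (a point): Where to hold the aluminium connector block on the board's end, 26 mm wide (x of the board), 24 mm along y, its top 38 mm above the plate's underside. This point lies in its middle, 8 mm below its top, at y -114 mm of the board. Grip across x of the board; the plate's top is 22 mm below this point.
- coax_adapter: Bystander: brass coaxial adapter, 11x36x11 mm, lying on the bench. Origin at its underside.
- coax_load: Bystander: short coaxial load, 13x24x13 mm, lying on the bench. Origin at its underside.
- open_spanner: Bystander: small open-ended spanner, 28x151x15 mm, lying on the bench. Origin at its underside.

How it is judged:
By the outcome, as a careful person would: the job done as asked, in the order asked, and still so for the second after the job is handed in, with the robot touching nothing.
It also fails if it takes over 58 s, if anything falls off the work surface, if the arm or the gripper's body presses on something with over 40 N, if the wrist force passes 120 N, or if a joint passes its speed limit or range.

### The arm

A 6-joint arm with a two-finger parallel gripper is mounted at the origin on the work surface; the furniture and walls round the work are solid. World frame = base frame: x ahead of the robot, y to its left, z up, the work surface at z = 0. Lengths are in mm, angles in rad, forces in N, time in s.
With the tool pointing down it reaches from about 350 to 875 mm from the base axis. Payload 4.2 kg.
Tool frame: the origin (TCP) lies at the very end of the fingers, on their centre line; the grasp point (between the pads) lies 19 mm behind it; y points along the fingers, z is the direction in which the jaws open and shut, and the axes are right-handed (so a half turn about y gives the same grasp; the last joint's range is limited). The gripper opens to 85 mm and grips with 20 to 120 N. Pads are 22 mm wide; open, the fingers measure 114 mm over their backs; the gripper's body (76 mm by 85 mm) begins 54 mm behind the grasp point. The pads swing forward as they close: fully open they stand 13 mm farther back than shut.
Start: joints at [-1.04, 0.385, 0.008, 0, -1.194, -0.259], TCP at [167.808, -602.03, 231.312] pointing down, gripper open.
Joint ranges: [-3.14, 3.14], [-1.21, 2.06], [-1.07, 1.41], [-3.16, 2.05], [-2.99, -0.16], [-3.1, 3.1]. Speed limits (rad/s): [2.79, 2.79, 3.14, 3.14, 3.14, 3.14].

### API

Orientations are given as a unit quaternion [x, y, z, w].
In Python, from bench import arm gives the robot as it stands.
- The arm moves only by the shell command python3 -m creep 'ROWS'. ROWS is JSON, a list of rows, each an object with "delta_pos": the shift along the tool's x, y, z in mm, a list of three; "rot": the turn, a rotation vector about the tool's x, y, z in rad, a list of three; "jaw": the finger opening in mm, from 0 to 85.4. A call has exactly 10 rows; each row shifts and turns the commanded pose from where the row before left it, along the tool's axes as they then stand; what a row does not reach is not made up. A row lasts 1/12 s, in which the tool goes at most 41.7 mm and 7.16 degrees, less where a joint would pass 70% of its speed; a pose out of reach is approached as far as the arm can. A call is refused whole if a number of a shift passes 41.7 or a number of a turn 0.125, either way. A call with a gripper value outside its range is refused whole. The fingers move at their own pace and stop on an object; the grip force is fixed at half the most. Time passes only in rows, so rows that do not move let the fingers close, or fill a call up. It gives the time, the measured TCP pose, the force and the opening at its end, in the units of the state.
- arm.read_state(): the state, without advancing time (a new reading comes with each control period).
- arm.get_image(name): name is "scene" or "top"; returns the picture (400x640x3 uint8, red, green, blue); there is no depth.
- arm.calibration(name): a dict with "intrinsics" (3x3 intrinsics, pixels), "R" (3x3) and "t" (3): a world point X has camera coordinates R X + t. Camera axes: x right, y down, z forward; pixel columns grow to the right and rows downward; lengths in mm; the calibration is good to about 2 mm. A picture is of the moment at which its call begins. calibration takes no time and is no camera call.
- arm.job_done(): hands the job in, once; it reports no verdict.
Trained networks look in the newest picture that a camera, given by its name, has taken for a name from the list of things; names that differ only in an ending like _2 or _b are one class to them, and where a whole thing is asked for, a point or a joint stands for the part that bears it (a point fixed in the world has none). Each returns a list of dicts, best first, with "p" (0 to 1); they miss things now and then, are a little off and sometimes report something else, mostly with a low value. They report only what shows in the picture. A call takes as long as a camera call.
- arm.find_in(camera, target): "location" ([column, row] in pixels, amid what is visible of it).
- arm.masks_of(camera, target): "pixels" (400x640 bool, what is visible of it) and "location" ([column, row] in pixels, amid what is visible of it).
The state is a dict: "clock": time; "joints": joint angles; "joint_vel": joint speeds; "joint_efforts": joint torques, N m; "position": TCP position; "ee_rot": TCP orientation; "contact_force": force on the tool from outside, world axes, zero at the start; "wrist_torque": the same for the moment, N m; "gripper_width": finger opening in mm.
Only numpy, scipy, OpenCV 4.12 (cv2) and the standard library are available. Lean on these libraries where they do the work, as an engineer would, in place of code of your own. Each camera call takes 0.05 s, during which the arm holds its last target. There are 200 camera calls.

## Working session

There is one attempt and no reset: what is moved stays moved. The work goes in short steps, Python scripts to look and compute and a shell command to move; the robot and the scene stay as the last step left them, time stands still between calls to the robot, and variables do not carry over. Pictures are saved under pics/ and viewed, about 8 in all and at most 12, crops included, and the job is handed in when it is done.

```bash
mkdir -p pics; ls; python3 - <<'E'
from bench import arm
import cv2,numpy as np
s=arm.read_state();print(s['clock'],s['position'],s['ee_rot'],s['contact_force'],s['gripper_width'])
for n in('scene','top'):
    cv2.imwrite(f'pics/{n}0.png',arm.get_image(n)[:,:,::-1])
    c=arm.calibration(n);print(n,np.round(c['intrinsics'],1).tolist(),np.round(c['R'],4).tolist(),np.round(c['t'],1).tolist())
    for t in('probe_stand','lever_knob','lever_hub','pad_point','block_grip','test_board','tip_point'):
        print(t,[(round(d['p'],2),np.round(d['location'],1).tolist()) for d in arm.find_in(n,t)[:2]])
E
```

```text
pics
0.0 [ 167.64411739 -601.48241689  230.22096408] [-0.69983056 -0.09559493  0.09587409  0.70136079] [ 0.19666771 -0.56687032 -0.87581567] 85.4799256315127
scene [[507.5, 0.0, 310.6], [0.0, 507.5, 207.6], [0.0, 0.0, 1.0]] [[-0.8568, -0.5152, -0.0188], [-0.2002, 0.3662, -0.9087], [0.4751, -0.7749, -0.4169]] [458.8, 144.0, 713.6]
probe_stand [(0.57, [292.1, 192.7])]
lever_knob [(0.84, [316.4, 186.4])]
lever_hub [(0.77, [293.2, 195.8])]
pad_point [(0.76, [326.0, 215.3])]
block_grip [(0.85, [325.4, 215.2])]
test_board [(0.65, [327.7, 212.9]), (0.24, [311.6, 182.2])]
tip_point []
top [[510.3, 0.0, 316.6], [0.0, 510.3, 205.3], [0.0, 0.0, 1.0]] [[-0.003, -0.9995, 0.0309], [-0.9949, -0.0001, -0.101], [0.1009, -0.031, -0.9944]] [44.1, 504.0, 1066.0]
probe_stand [(0.72, [332.8, 184.0])]
lever_knob [(0.89, [310.2, 214.8])]
lever_hub [(0.82, [333.5, 180.9])]
pad_point [(0.67, [366.0, 207.7])]
block_grip [(0.87, [363.2, 199.9]), (0.7, [309.8, 217.3])]
test_board [(0.58, [362.3, 202.9])]
tip_point []
```

View pics/scene0.png

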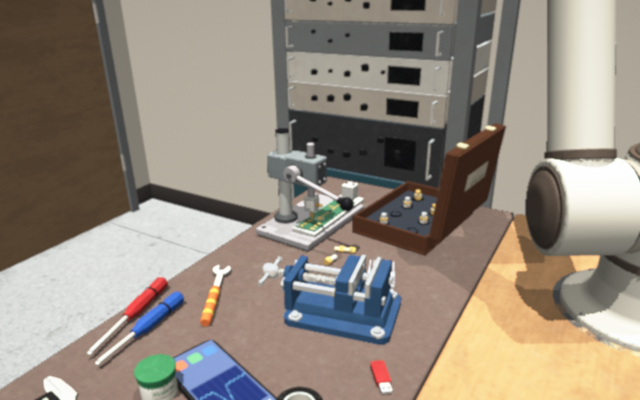

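View pics/top0.png

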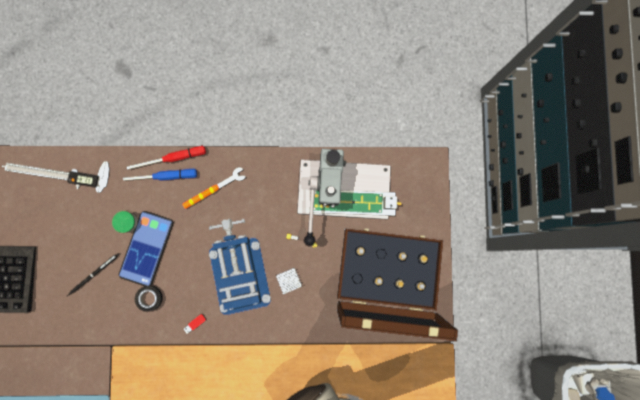

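The top view (up = world +x, right = −y) shows the stand table at about (297–390, 160–217), the knob at (310,239) and the connector block at (391,203). In the scene view the knob is at (346,203) and the block at (349,188). I'll zoom in on both.

```bash
python3 - <<'E'
import cv2
a=cv2.imread('pics/top0.png')[140:255,285:415];cv2.imwrite('pics/top0c.png',cv2.resize(a,None,fx=5.2,fy=5.2,interpolation=cv2.INTER_CUBIC)[:598])
a=cv2.imread('pics/scene0.png')[120:250,250:380];cv2.imwrite('pics/scene0c.png',cv2.resize(a,None,fx=4.6,fy=4.6,interpolation=cv2.INTER_CUBIC))
E
```

```text
(no output)
```

View pics/top0c.png

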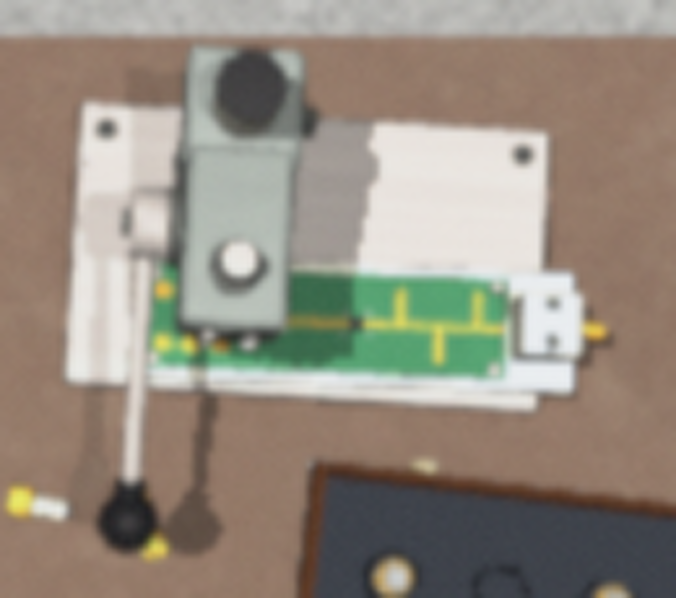

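View pics/scene0c.png

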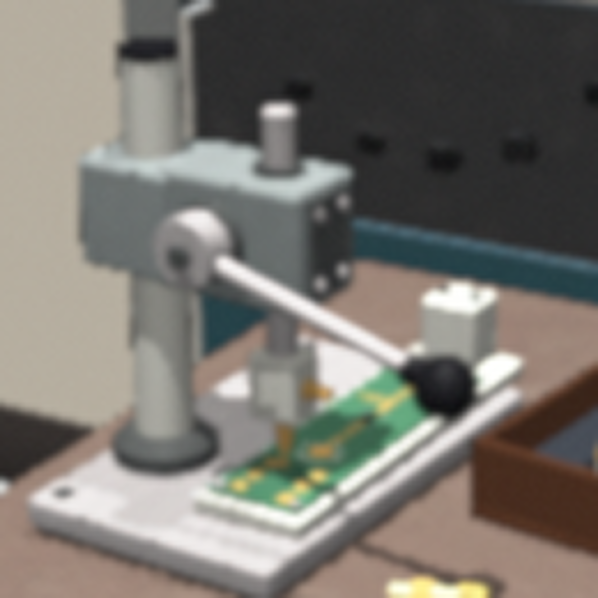

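```bash
cat > fit.py <<'E'
import numpy as np
from bench import arm
from scipy.optimize import least_squares
C={n:arm.calibration(n) for n in('top','scene')}
def proj(n,X):
    c=C[n];p=(np.array(c['R'])@np.array(X).T).T+np.array(c['t']);p=p@np.array(c['intrinsics']).T
    return p[:,:2]/p[:,2:]
def T(p,X):
    X=np.atleast_2d(np.array(X,float));c,s=np.cos(p[2]),np.sin(p[2])
    return np.c_[p[0]+c*X[:,0]-s*X[:,1],p[1]+s*X[:,0]+c*X[:,1],X[:,2]]
def ray(n,uv,z):
    c=C[n];R=np.array(c['R']);d=R.T@np.linalg.inv(c['intrinsics'])@[*uv,1];o=-R.T@np.array(c['t'])
    return o+d*(z-o[2])/d[2]
E
python3 - <<'E'
from fit import *
tc=lambda u,v:((u+.5)/5.2-.5+285,(v+.5)/5.2-.5+140)
sc=lambda u,v:((u+.5)/4.6-.5+250,(v+.5)/4.6-.5+120)
co=[(84,62,16),(84,-135,16),(-34,-135,16),(-34,62,16)]
tp=np.array([tc(83,102),tc(548,130),tc(537,408),tc(66,382)])
sp=np.array([sc(32,500),sc(265,580)]); sco=[(84,62,16),(-34,62,16)]
kt,ks=np.array(tc(128,518)),np.array(sc(443,385))
def f(q):
    yl=q[3];off=q[4:6]
    k=T(q,[(18-115*np.cos(.2618),yl,125-115*np.sin(.2618))])
    return np.r_[(proj('top',T(q,co))-tp).ravel(),(proj('scene',T(q,sco))+off-sp).ravel(),(proj('top',k)-kt).ravel(),(proj('scene',k)+off-ks).ravel(),off*.3]
r=least_squares(f,[600,0,0,40,0,0]);q=r.x
print('stand',q.round(3));print(r.fun.round(2))
print('knob',T(q,[(18-115*np.cos(.2618),q[3],125-115*np.sin(.2618))]))
# board
bt=np.array([tc(575,272),tc(575,393)]);bco=[(25,-128,24),(-25,-128,24)]
bs=np.array([sc(198,492),sc(300,525),sc(522,358)]);bso=[(25,55,24),(-25,55,24),(-25,-128,24)]
pad=np.array(sc(320,451))
blk=np.array(tc(550,325))
def g(p):
    return np.r_[(proj('top',T(p,bco))-bt).ravel(),(proj('scene',T(p,bso))+q[4:6]-bs).ravel(),(proj('scene',T(p,[(0,0,25.6)]))+q[4:6]-pad).ravel(),(proj('top',T(p,[(0,-114,54)]))-blk).ravel()]
r=least_squares(g,[q[0],q[1],q[2]]);p=r.x
print('board',p.round(3));print(r.fun.round(2))
c,s=np.cos(q[2]),np.sin(q[2]);d=p-q[:3]
print('pad in stand',c*d[0]+s*d[1],-s*d[0]+c*d[1],d[2])
print('block',T(p,[(0,-114,46)]))
tp_=proj('scene',T(q,[(0,0,25.6)]))+q[4:6];print('tip scene crop',(tp_-[250,120]+.5)*4.6)
for n in('coax_adapter','coax_load','open_spanner'):
    print(n,[(round(d['p'],2),ray('top',d['location'],6).round(0)) for d in arm.find_in('top',n)[:2]])
E
```

```text
stand [ 5.19122e+02  2.14570e+01 -6.30000e-02  3.30400e+01 -7.90000e-02
  6.39000e-01]
[-0.23 -0.55  0.48 -0.09  0.14  0.27 -0.41 -0.4  -1.26 -0.23  0.63 -0.94
  0.04  0.5   0.64  1.12 -0.02  0.19]
knob [[428.29584696  60.27015042  95.23574181]]
board [ 5.1368e+02  2.0860e+00 -4.0000e-02]
[ 0.25 -0.15 -0.25 -0.32 -0.92  0.71  0.14  0.19  0.8   0.77  0.53  0.59
  0.79 -0.59]
pad in stand -4.216645430566732 -19.6745203283664 0.022724961991363764
block [[ 509.11750653 -111.82285026   46.        ]]
tip scene crop [[286.84153765 469.84629739]]
coax_adapter []
coax_load []
open_spanner [(0.73, array([533., 278.,   6.]))]
```

```bash
cat >> fit.py <<'E'
from scipy.spatial.transform import Rotation as Rn
def go(target,zdir=None):
    """print rows helper: rotation about tool y needed, and shift in tool axes after it"""
    s=arm.read_state();R=Rn.from_quat(s['ee_rot']).as_matrix();p=np.array(s['position'])
    print('clk',round(s['clock'],2),'pos',p.round(1),'F',np.round(s['contact_force'],1),'w',round(s['gripper_width'],1),'J',np.round(s['joints'],2))
    print('axes x',R[:,0].round(3),'y',R[:,1].round(3),'z',R[:,2].round(3))
    rv=np.zeros(3)
    if zdir is not None:
        z=np.array(zdir,float);z/=np.linalg.norm(z)
        if z@R[:,2]<0:z=-z
        y=np.array([0,0,-1.]);D=np.c_[np.cross(y,z),y,z]
        rv=Rn.from_matrix(R.T@D).as_rotvec();R=D
    print('rot',rv.round(3),'shift',(R.T@(np.array(target)-p)).round(1))
E
python3 - <<'E'
from fit import *
go((428.3,60.3,300),(.063,.998,0))
c=lambda u,v:((u+.5)/5.2-.5+285,(v+.5)/5.2-.5+140)
print(ray('top',c(318,465),40),ray('top',(455,335),130),ray('top',(340,325),130),ray('top',c(155,548),5))
E
```

```text
clk 0.95 pos [ 167.8 -602.   231.3] F [0.3 0.  0.4] w 85.2 J [-1.04  0.38  0.01  0.   -1.19 -0.26]
axes x [ 0.963  0.268 -0.   ] y [ 0. -0. -1.] z [-0.268  0.963 -0.   ]
rot [0.    0.335 0.   ] shift [218.2 -68.7 677.4]
[452.45146763 -17.38426159  40.        ] [ 246.08355779 -215.40596693  130.        ] [266.25445368   3.05525697 130.        ] [419.97527702  47.66582477   5.        ]
```

```bash
python3 -m creep '[{"delta_pos":[0,-23,0],"rot":[0,0.112,0],"jaw":50},{"delta_pos":[0,-23,0],"rot":[0,0.112,0],"jaw":50},{"delta_pos":[0,-23,0],"rot":[0,0.111,0],"jaw":50},{"delta_pos":[11,0,34],"rot":[0,0,0],"jaw":50},{"delta_pos":[11,0,34],"rot":[0,0,0],"jaw":50},{"delta_pos":[11,0,34],"rot":[0,0,0],"jaw":50},{"delta_pos":[11,0,34],"rot":[0,0,0],"jaw":50},{"delta_pos":[11,0,34],"rot":[0,0,0],"jaw":50},{"delta_pos":[11,0,34],"rot":[0,0,0],"jaw":50},{"delta_pos":[11,0,34],"rot":[0,0,0],"jaw":50}]'
python3 -m creep '[{"delta_pos":[11,0,34],"rot":[0,0,0],"jaw":50},{"delta_pos":[11,0,34],"rot":[0,0,0],"jaw":50},{"delta_pos":[11,0,34],"rot":[0,0,0],"jaw":50},{"delta_pos":[11,0,34],"rot":[0,0,0],"jaw":50},{"delta_pos":[11,0,34],"rot":[0,0,0],"jaw":50},{"delta_pos":[11,0,34],"rot":[0,0,0],"jaw":50},{"delta_pos":[11,0,34],"rot":[0,0,0],"jaw":50},{"delta_pos":[11,0,34],"rot":[0,0,0],"jaw":50},{"delta_pos":[11,0,34],"rot":[0,0,0],"jaw":50},{"delta_pos":[11,0,34],"rot":[0,0,0],"jaw":50}]'
python3 -c "
from fit import *
go((428.3,60.3,76),(.063,.998,0))"
```

```text
clock: 1.78
position: [259.8, -367.8, 300.5]
ee_rot: [0.707, -0.022, 0.023, -0.707]
contact_force: [1.2, -0.8, 0.1]
gripper_width: 49.9
clock: 2.62
position: [391.0, -35.2, 300.8]
ee_rot: [-0.707, 0.022, -0.023, 0.707]
contact_force: [1.0, -0.0, 0.7]
gripper_width: 49.7
clk 2.62 pos [391.  -35.2 300.8] F [ 1.  -0.   0.7] w 49.7 J [ 0.33 -0.08 -0.38  0.   -1.27 -1.96]
axes x [ 0.998 -0.063  0.001] y [ 0.001  0.    -1.   ] z [0.063 0.998 0.   ]
rot [-0.     0.     0.001] shift [ 31.2 224.8  97.6]
```

```bash
python3 -m creep '[{"delta_pos":[8,0,25],"rot":[0,0,0],"jaw":50},{"delta_pos":[8,0,25],"rot":[0,0,0],"jaw":50},{"delta_pos":[8,0,24],"rot":[0,0,0],"jaw":50},{"delta_pos":[7,0,24],"rot":[0,0,0],"jaw":50},{"delta_pos":[0,30,0],"rot":[0,0,0],"jaw":50},{"delta_pos":[0,40,0],"rot":[0,0,0],"jaw":50},{"delta_pos":[0,40,0],"rot":[0,0,0],"jaw":50},{"delta_pos":[0,30,0],"rot":[0,0,0],"jaw":50},{"delta_pos":[0,20,0],"rot":[0,0,0],"jaw":50},{"delta_pos":[0,10,0],"rot":[0,0,0],"jaw":50}]'
python3 -m creep '[{"delta_pos":[0,12,0],"rot":[0,0,0],"jaw":50},{"delta_pos":[0,12,0],"rot":[0,0,0],"jaw":50},{"delta_pos":[0,12,0],"rot":[0,0,0],"jaw":50},{"delta_pos":[0,12,0],"rot":[0,0,0],"jaw":50},{"delta_pos":[0,7,0],"rot":[0,0,0],"jaw":50},{"delta_pos":[0,0,0],"rot":[0,0,0],"jaw":50},{"delta_pos":[0,0,0],"rot":[0,0,0],"jaw":40},{"delta_pos":[0,0,0],"rot":[0,0,0],"jaw":35},{"delta_pos":[0,0,0],"rot":[0,0,0],"jaw":30},{"delta_pos":[0,0,0],"rot":[0,0,0],"jaw":30}]'
python3 -c "
from fit import *
go((428.3,60.3,76),(.063,.998,0))
import cv2
a=arm.get_image('scene')[120:250,250:380,::-1];cv2.imwrite('pics/s1.png',cv2.resize(a,None,fx=4.6,fy=4.6,interpolation=cv2.INTER_CUBIC))"
```

```text
clock: 3.45
position: [426.2, 58.0, 127.5]
ee_rot: [0.708, -0.024, 0.021, -0.706]
contact_force: [0.7, 0.3, 0.7]
gripper_width: 49.9
clock: 4.28
position: [428.5, 59.1, 76.0]
ee_rot: [-0.706, 0.022, -0.023, 0.707]
contact_force: [0.2, -0.5, 0.1]
gripper_width: 29.9
clk 4.28 pos [428.5  59.1  76. ] F [ 0.2 -0.5  0.1] w 29.9 J [ 0.52  0.26 -0.66  0.   -0.66 -2.15]
axes x [ 0.998 -0.063  0.001] y [ 0.001  0.001 -1.   ] z [0.063 0.998 0.001]
rot [-0.001 -0.     0.001] shift [-0.3 -0.   1.2]
```

View pics/s1.png

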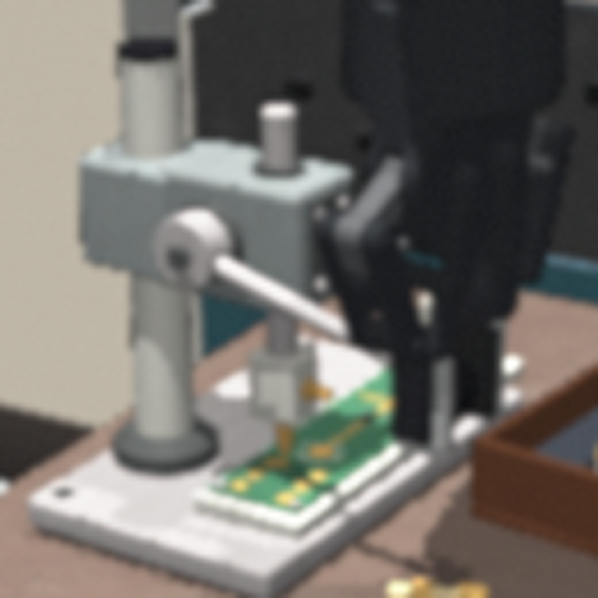

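Both fingers straddle the ball, which is hidden behind the fingers at about (440,400). The rod enters between them and the tip is still down at (287,465). Next I close the jaws and follow the arc up.

```bash
python3 -m creep '[{"delta_pos":[0,2,0],"rot":[0,0,0],"jaw":20},{"delta_pos":[0,0,0],"rot":[0,0,0],"jaw":20},{"delta_pos":[0,0,0],"rot":[0,0,0],"jaw":20},{"delta_pos":[0,0,0],"rot":[0,0,0],"jaw":20},{"delta_pos":[-1.1,-5,0],"rot":[0,0,0],"jaw":20},{"delta_pos":[-1.1,-5,0],"rot":[0,0,0],"jaw":20},{"delta_pos":[-0.7,-5,0],"rot":[0,0,0],"jaw":20},{"delta_pos":[-0.6,-5,0],"rot":[0,0,0],"jaw":20},{"delta_pos":[0,0,0],"rot":[0,0,0],"jaw":20},{"delta_pos":[0,0,0],"rot":[0,0,0],"jaw":20}]'
python3 -c "
from fit import *
go((428.3,60.3,76))"
```

```text
clock: 5.17
position: [426.4, 61.8, 94.2]
ee_rot: [-0.705, 0.02, -0.024, 0.709]
contact_force: [-0.5, 10.2, -0.2]
gripper_width: 21.7
clk 5.17 pos [426.4  61.8  94.2] F [-0.5 10.2 -0.2] w 21.7 J [ 0.52  0.22 -0.64 -0.   -0.7  -2.15]
axes x [ 0.998 -0.063  0.005] y [ 0.005  0.005 -1.   ] z [0.063 0.998 0.005]
rot [0. 0. 0.] shift [ 1.9 18.2 -1.5]
```

```bash
python3 -m creep '[{"delta_pos":[-0.3,-5,1],"rot":[0,0,0],"jaw":20},{"delta_pos":[-0.1,-5,1],"rot":[0,0,0],"jaw":20},{"delta_pos":[0.2,-5,1],"rot":[0,0,0],"jaw":20},{"delta_pos":[0.3,-5,0],"rot":[0,0,0],"jaw":20},{"delta_pos":[0.7,-5,0],"rot":[0,0,0],"jaw":20},{"delta_pos":[0.8,-5,0],"rot":[0,0,0],"jaw":20},{"delta_pos":[1.1,-5,0],"rot":[0,0,0],"jaw":20},{"delta_pos":[1.2,-5,0],"rot":[0,0,0],"jaw":20},{"delta_pos":[0,0,0],"rot":[0,0,0],"jaw":20},{"delta_pos":[0,0,0],"rot":[0,0,0],"jaw":20}]'
python3 -c "
from fit import *
go((428.3,60.3,76))
import cv2
a=arm.get_image('scene')[120:250,250:380,::-1];cv2.imwrite('pics/s2.png',cv2.resize(a,None,fx=4.6,fy=4.6,interpolation=cv2.INTER_CUBIC))"
```

```text
clock: 6.0
position: [429.3, 61.9, 134.0]
ee_rot: [-0.706, 0.022, -0.023, 0.707]
contact_force: [1.1, 2.3, -1.1]
gripper_width: 20.9
clk 6.0 pos [429.3  61.9 134. ] F [ 1.1  2.3 -1.1] w 20.9 J [ 0.52  0.16 -0.58  0.   -0.82 -2.16]
axes x [ 0.998 -0.064  0.002] y [ 0.002  0.001 -1.   ] z [0.064 0.998 0.001]
rot [0. 0. 0.] shift [-1.  58.  -1.7]
```

View pics/s2.png

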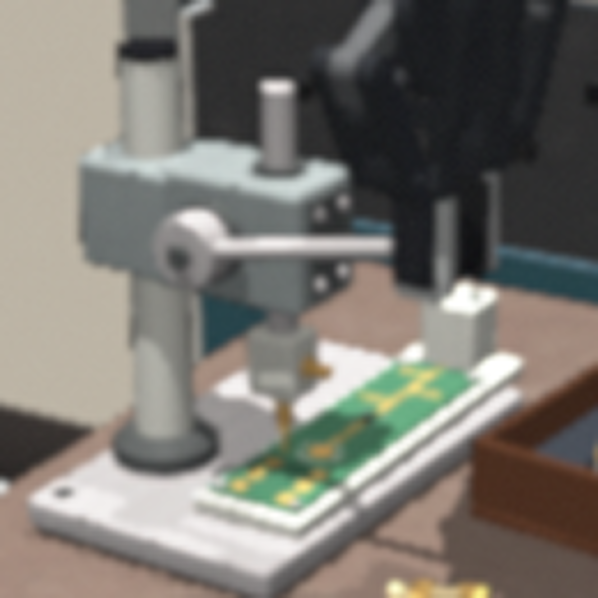

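The rod is near 10° above level, the rod on top of the probe has risen and the tip is clear at (287,445). I carry on up.

```bash
python3 -m creep '[{"delta_pos":[1.4,-5,0.5],"rot":[0,0,0],"jaw":20},{"delta_pos":[1.6,-5,0],"rot":[0,0,0],"jaw":20},{"delta_pos":[1.9,-4.9,0],"rot":[0,0,0],"jaw":20},{"delta_pos":[2.1,-4.9,0],"rot":[0,0,0],"jaw":20},{"delta_pos":[2.4,-4.8,0],"rot":[0,0,0],"jaw":20},{"delta_pos":[2.6,-4.7,0],"rot":[0,0,0],"jaw":20},{"delta_pos":[2.8,-4.6,0],"rot":[0,0,0],"jaw":20},{"delta_pos":[2,-3,0],"rot":[0,0,0],"jaw":20},{"delta_pos":[0,0,0],"rot":[0,0,0],"jaw":20},{"delta_pos":[0,0,0],"rot":[0,0,0],"jaw":20}]'
python3 -c "
from fit import *
go((428.3,60.3,76))
import cv2
a=arm.get_image('scene')[120:250,250:380,::-1];cv2.imwrite('pics/s3.png',cv2.resize(a,None,fx=4.6,fy=4.6,interpolation=cv2.INTER_CUBIC))"
```

```text
clock: 6.88
position: [445.6, 61.0, 170.7]
ee_rot: [0.707, -0.022, 0.023, -0.707]
contact_force: [-0.4, -0.7, -0.4]
gripper_width: 20.9
clk 6.88 pos [445.6  61.  170.7] F [-0.4 -0.7 -0.4] w 20.9 J [ 0.5   0.14 -0.49  0.   -0.93 -2.13]
axes x [ 0.998 -0.064  0.   ] y [ 0. -0. -1.] z [ 0.064  0.998 -0.   ]
rot [0. 0. 0.] shift [-17.3  94.7  -1.8]
```

View pics/s3.png

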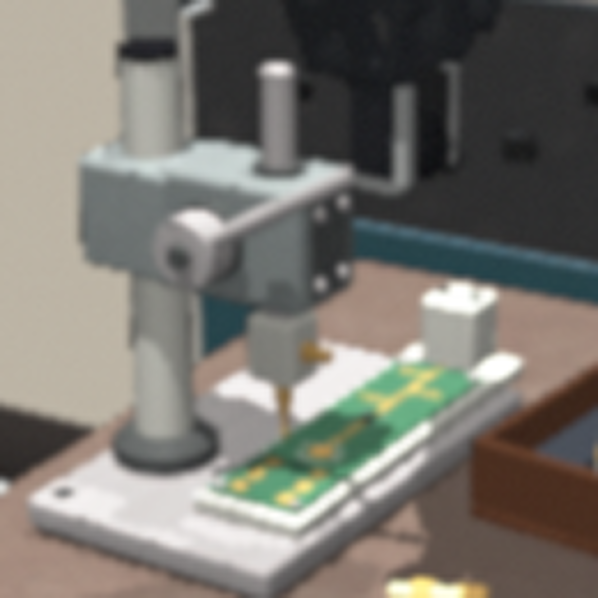

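Lever now at about 0.83 rad, with the tip well above the board at (285,430). I release, rise and turn towards the block.

```bash
python3 -m creep '[{"delta_pos":[1,-1.5,0],"rot":[0,0,0],"jaw":20},{"delta_pos":[0,0,0],"rot":[0,0,0],"jaw":35},{"delta_pos":[0,0,0],"rot":[0,0,0],"jaw":50},{"delta_pos":[0,0,0],"rot":[0,0,0],"jaw":50},{"delta_pos":[0,-15,0],"rot":[0,0,0],"jaw":50},{"delta_pos":[0,-25,0],"rot":[0,0,0],"jaw":50},{"delta_pos":[0,-25,0],"rot":[0,-0.12,0],"jaw":50},{"delta_pos":[0,-10,0],"rot":[0,-0.12,0],"jaw":50},{"delta_pos":[0,0,0],"rot":[0,-0.12,0],"jaw":50},{"delta_pos":[0,0,0],"rot":[0,-0.12,0],"jaw":50}]'
python3 -m creep '[{"delta_pos":[0,0,0],"rot":[0,-0.12,0],"jaw":50},{"delta_pos":[0,0,0],"rot":[0,-0.12,0],"jaw":50},{"delta_pos":[0,0,0],"rot":[0,-0.12,0],"jaw":50},{"delta_pos":[0,0,0],"rot":[0,-0.12,0],"jaw":50},{"delta_pos":[0,0,0],"rot":[0,-0.12,0],"jaw":50},{"delta_pos":[0,0,0],"rot":[0,-0.12,0],"jaw":50},{"delta_pos":[0,0,0],"rot":[0,-0.12,0],"jaw":50},{"delta_pos":[0,0,0],"rot":[0,-0.12,0],"jaw":50},{"delta_pos":[0,0,0],"rot":[0,-0.12,0],"jaw":50},{"delta_pos":[0,0,0],"rot":[0,0,0],"jaw":50}]'
python3 -c "
from fit import *
go((509.1,-111.8,100),(-.999,.040,0))
import cv2
cv2.imwrite('pics/s4.png',arm.get_image('scene')[:,:,::-1])
print(arm.find_in('scene','lever_knob')[:1])"
```

```text
clock: 7.77
position: [446.9, 61.5, 248.1]
ee_rot: [-0.691, -0.15, 0.148, 0.692]
contact_force: [-0.7, -0.2, 0.3]
gripper_width: 49.9
clock: 8.6
position: [446.5, 61.3, 247.0]
ee_rot: [0.518, 0.482, -0.482, -0.517]
contact_force: [-0.4, -0.2, -0.1]
gripper_width: 50.1
clk 8.6 pos [446.5  61.3 247. ] F [-0.4 -0.2 -0.1] w 50.1 J [ 0.5   0.07 -0.37  0.   -1.13 -0.57]
axes x [0.071 0.997 0.   ] y [ 0.  0. -1.] z [-0.997  0.071 -0.   ]
rot [ 0.    -0.031  0.   ] shift [-170.4  147.   -69.5]
[{'location': [314.7, 160.1], 'p': 0.85}]
```

```bash
python3 -m creep '[{"delta_pos":[0,0,0],"rot":[0,-0.031,0],"jaw":50},{"delta_pos":[-28,0,-12],"rot":[0,0,0],"jaw":50},{"delta_pos":[-29,0,-12],"rot":[0,0,0],"jaw":50},{"delta_pos":[-29,0,-12],"rot":[0,0,0],"jaw":50},{"delta_pos":[-28,0,-11],"rot":[0,0,0],"jaw":50},{"delta_pos":[-28,0,-11],"rot":[0,0,0],"jaw":50},{"delta_pos":[-28,0,-11.5],"rot":[0,0,0],"jaw":50},{"delta_pos":[0,30,0],"rot":[0,0,0],"jaw":50},{"delta_pos":[0,40,0],"rot":[0,0,0],"jaw":50},{"delta_pos":[0,30,0],"rot":[0,0,0],"jaw":50}]'
python3 -m creep '[{"delta_pos":[0,30,0],"rot":[0,0,0],"jaw":50},{"delta_pos":[0,15,0],"rot":[0,0,0],"jaw":50},{"delta_pos":[0,0,0],"rot":[0,0,0],"jaw":50},{"delta_pos":[0,0,0],"rot":[0,0,0],"jaw":50},{"delta_pos":[0,0,0],"rot":[0,0,0],"jaw":50},{"delta_pos":[0,0,0],"rot":[0,0,0],"jaw":50},{"delta_pos":[0,0,0],"rot":[0,0,0],"jaw":50},{"delta_pos":[0,0,0],"rot":[0,0,0],"jaw":50},{"delta_pos":[0,0,0],"rot":[0,0,0],"jaw":50},{"delta_pos":[0,0,0],"rot":[0,0,0],"jaw":50}]'
python3 -c "
from fit import *
go((509.1,-111.8,30),(-.999,.040,0))
import cv2
a=arm.get_image('scene')[90:220,270:400,::-1];a=cv2.resize(a,None,fx=4.6,fy=4.6,interpolation=cv2.INTER_CUBIC)
cv2.imwrite('pics/s5.png',a)"
```

```text
clock: 9.53
position: [507.9, -112.3, 144.8]
ee_rot: [-0.512, -0.488, 0.488, 0.512]
contact_force: [0.1, 0.5, -0.9]
gripper_width: 49.7
clock: 10.37
position: [508.7, -111.6, 102.2]
ee_rot: [0.511, 0.489, -0.489, -0.51]
contact_force: [-0.2, -0.1, -0.6]
gripper_width: 50.0
clk 10.37 pos [ 508.7 -111.6  102.2] F [-0.2 -0.1 -0.6] w 50.0 J [ 0.1   0.35 -0.42  0.   -0.8  -0.14]
axes x [0.043 0.999 0.   ] y [ 0.001  0.    -1.   ] z [-0.999  0.043 -0.001]
rot [ 0.001 -0.003  0.   ] shift [-0.2 72.2 -0.4]
```

View pics/s5.png

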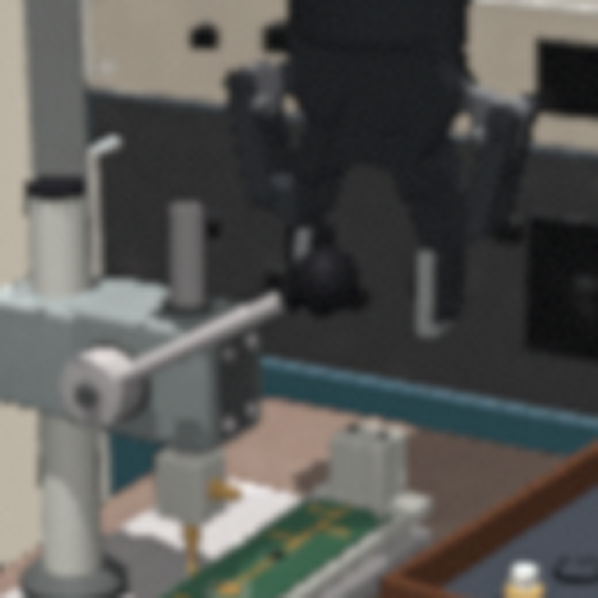

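The fingers hang above the block at (368,470), one on each side of it. The lever stays up with its knob at (322,275).

```bash
python3 -m creep '[{"delta_pos":[0,20,0],"rot":[0,0,0],"jaw":50},{"delta_pos":[0,20,0],"rot":[0,0,0],"jaw":50},{"delta_pos":[0,15,0],"rot":[0,0,0],"jaw":50},{"delta_pos":[0,10,0],"rot":[0,0,0],"jaw":50},{"delta_pos":[0,6,0],"rot":[0,0,0],"jaw":50},{"delta_pos":[0,0,0],"rot":[0,0,0],"jaw":45},{"delta_pos":[0,0,0],"rot":[0,0,0],"jaw":40},{"delta_pos":[0,0,0],"rot":[0,0,0],"jaw":35},{"delta_pos":[0,0,0],"rot":[0,0,0],"jaw":31},{"delta_pos":[0,0,0],"rot":[0,0,0],"jaw":31}]'
python3 -m creep '[{"delta_pos":[0,0,0],"rot":[0,0,0],"jaw":29},{"delta_pos":[0,0,0],"rot":[0,0,0],"jaw":27},{"delta_pos":[0,0,0],"rot":[0,0,0],"jaw":25},{"delta_pos":[0,0,0],"rot":[0,0,0],"jaw":23},{"delta_pos":[0,0,0],"rot":[0,0,0],"jaw":23},{"delta_pos":[0,0,0],"rot":[0,0,0],"jaw":23},{"delta_pos":[0,0,0],"rot":[0,0,0],"jaw":23},{"delta_pos":[0,0,0],"rot":[0,0,0],"jaw":23},{"delta_pos":[0,0,0],"rot":[0,0,0],"jaw":23},{"delta_pos":[0,0,0],"rot":[0,0,0],"jaw":23}]'
python3 -c "
from fit import *
go((509.1,-111.8,30),(-.999,.040,0))
import cv2
a=arm.get_image('scene')[170:250,280:380,::-1];a=cv2.resize(a,None,fx=7.5,fy=7.5,interpolation=cv2.INTER_CUBIC)
cv2.imwrite('pics/s6.png',a)"
```

```text
clock: 11.25
position: [509.1, -111.6, 31.5]
ee_rot: [0.511, 0.49, -0.489, -0.51]
contact_force: [-0.1, 0.3, 0.1]
gripper_width: 30.8
clock: 12.08
position: [509.2, -111.6, 31.4]
ee_rot: [0.511, 0.49, -0.489, -0.51]
contact_force: [-0.3, 0.3, 5.7]
gripper_width: 25.0
clk 12.08 pos [ 509.2 -111.6   31.4] F [-0.3  0.3  5.7] w 25.0 J [ 0.1   0.45 -0.49  0.   -0.63 -0.14]
axes x [ 0.043  0.999 -0.   ] y [ 0.001 -0.    -1.   ] z [-0.999  0.043 -0.001]
rot [ 0.001 -0.003 -0.   ] shift [-0.2  1.4  0.1]
```

View pics/s6.png

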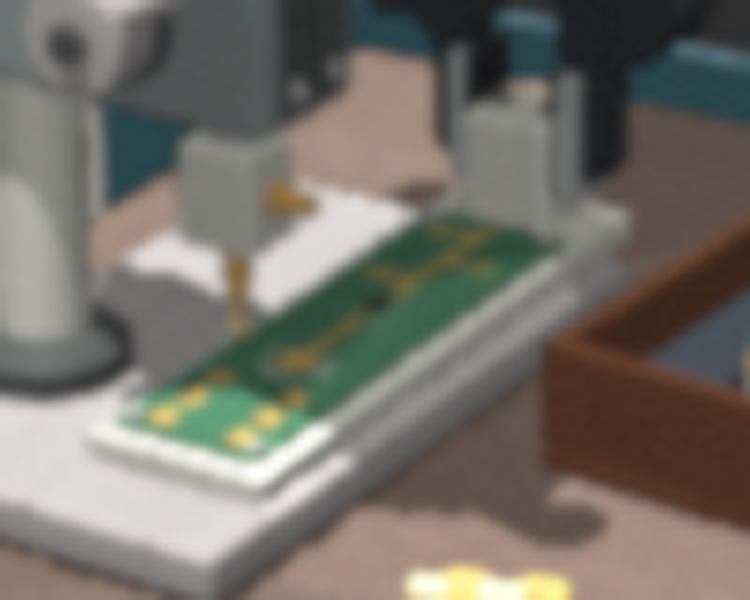

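```bash
python3 -c "
from fit import *
w=lambda u,v:((u+.5)/7.5-.5+280,(v+.5)/7.5-.5+170)
o=np.array([-.08,.64])
for pad in (w(300,357),(319.17,217.65)): print('pad',ray('scene',np.array(pad)-o,25.6))
for z in (25.6,40): print('stand tip proj',z,proj('scene',np.array([[519.1,21.46,z]]))+o)
print('needle bottom px',w(238,332),'init tip',ray('scene',np.array([250,120])+np.array([286.5,467])/4.6-.4-o,25.6))
for z in (37,38,39,40,41): print(z,ray('scene',np.array(w(238,332))-o,z))
go((0,0,0))
"
```

```text
pad [516.21544501  -1.79467544  25.6       ]
pad [5.15820261e+02 3.64537536e-01 2.56000000e+01]
stand tip proj 25.6 [[311.86556546 221.64439975]]
stand tip proj 40 [[311.72579946 214.56648216]]
needle bottom px (311.3, 213.83333333333334) init tip [520.1928991   19.57137446  25.6       ]
37 [524.70793406  13.72349119  37.        ]
38 [523.60348268  15.53062498  38.        ]
39 [522.49903131  17.33775877  39.        ]
40 [521.39457993  19.14489256  40.        ]
41 [520.29012856  20.95202636  41.        ]
clk 12.13 pos [ 509.2 -111.6   31.4] F [-1.3  0.6  5.5] w 24.8 J [ 0.1   0.45 -0.49  0.   -0.63 -0.14]
axes x [ 0.043  0.999 -0.   ] y [ 0.001 -0.    -1.   ] z [-0.999  0.043 -0.001]
rot [0. 0. 0.] shift [ 89.8  30.7 513.5]
```

```bash
python3 -m creep '[{"delta_pos":[2.5,0,-0.5],"rot":[0,0,0],"jaw":23},{"delta_pos":[2.5,0,-0.5],"rot":[0,0,0],"jaw":23},{"delta_pos":[2.5,0,-0.5],"rot":[0,0,0],"jaw":23},{"delta_pos":[2.5,0,-0.5],"rot":[0,0,0],"jaw":23},{"delta_pos":[2.5,0,-0.6],"rot":[0,0,0],"jaw":23},{"delta_pos":[2.5,0,-0.6],"rot":[0,0,0],"jaw":23},{"delta_pos":[2.5,0,-0.6],"rot":[0,0,0],"jaw":23},{"delta_pos":[2.5,0,-0.5],"rot":[0,0,0],"jaw":23},{"delta_pos":[0,0,0],"rot":[0,0,0],"jaw":23},{"delta_pos":[0,0,0],"rot":[0,0,0],"jaw":23}]'
python3 -c "
from fit import *
go((0,0,0))
import cv2
a=arm.get_image('scene')[185:245,280:360,::-1];a=cv2.resize(a,None,fx=10,fy=10,interpolation=cv2.INTER_CUBIC)
cv2.imwrite('pics/s7.png',a)"
```

```text
clock: 12.97
position: [513.9, -92.4, 31.4]
ee_rot: [0.511, 0.489, -0.489, -0.51]
contact_force: [-1.4, -2.8, 5.6]
gripper_width: 25.0
clk 12.97 pos [513.9 -92.4  31.4] F [-1.4 -2.8  5.6] w 25.0 J [ 0.13  0.45 -0.48  0.   -0.63 -0.18]
axes x [ 0.043  0.999 -0.001] y [ 0.    -0.001 -1.   ] z [-0.999  0.043 -0.   ]
rot [0. 0. 0.] shift [ 70.4  31.1 517.4]
```

View pics/s7.png

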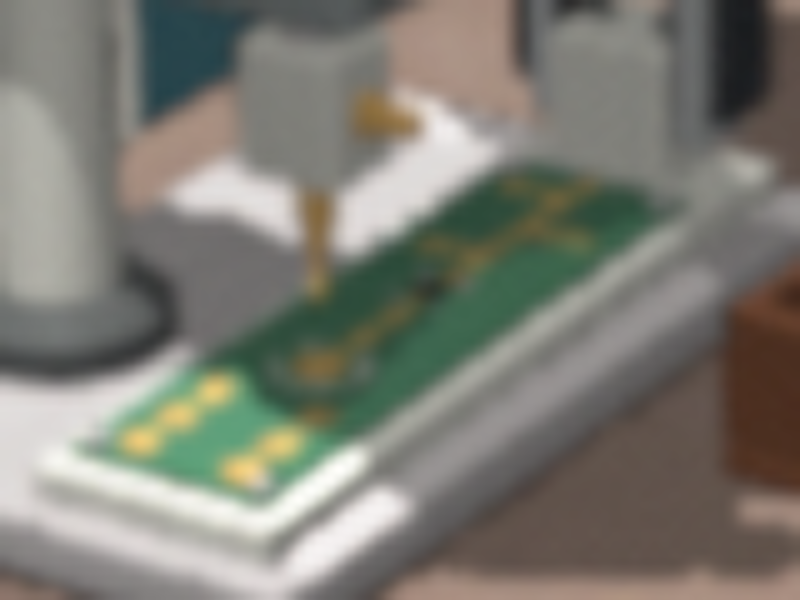

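Pad ring centre is at (318,367), straight below the needle at (317,297) in the same column. The 7 px row gap matches a tip about 14 mm up. I add a 1 mm trim, then release and rise.

```bash
python3 -m creep '[{"delta_pos":[0.5,0,-0.2],"rot":[0,0,0],"jaw":23},{"delta_pos":[0.5,0,-0.1],"rot":[0,0,0],"jaw":23},{"delta_pos":[0,0,0],"rot":[0,0,0],"jaw":23},{"delta_pos":[0,0,0],"rot":[0,0,0],"jaw":25},{"delta_pos":[0,0,0],"rot":[0,0,0],"jaw":28},{"delta_pos":[0,0,0],"rot":[0,0,0],"jaw":35},{"delta_pos":[0,0,0],"rot":[0,0,0],"jaw":44},{"delta_pos":[0,0,0],"rot":[0,0,0],"jaw":50},{"delta_pos":[0,-10,0],"rot":[0,0,0],"jaw":50},{"delta_pos":[0,-20,0],"rot":[0,0,0],"jaw":50}]'
python3 -m creep '[{"delta_pos":[0,-35,0],"rot":[0,0,0],"jaw":50},{"delta_pos":[0,-35,0],"rot":[0,0,0],"jaw":50},{"delta_pos":[0,-35,0],"rot":[0,0,0],"jaw":50},{"delta_pos":[0,-35,0],"rot":[0,0.12,0],"jaw":50},{"delta_pos":[0,-35,0],"rot":[0,0.12,0],"jaw":50},{"delta_pos":[0,-20,0],"rot":[0,0.12,0],"jaw":50},{"delta_pos":[0,0,0],"rot":[0,0.12,0],"jaw":50},{"delta_pos":[0,0,0],"rot":[0,0.12,0],"jaw":50},{"delta_pos":[0,0,0],"rot":[0,0.12,0],"jaw":50},{"delta_pos":[0,0,0],"rot":[0,0.12,0],"jaw":50}]'
python3 -m creep '[{"delta_pos":[0,0,0],"rot":[0,0.12,0],"jaw":50},{"delta_pos":[0,0,0],"rot":[0,0.12,0],"jaw":50},{"delta_pos":[0,0,0],"rot":[0,0.12,0],"jaw":50},{"delta_pos":[0,0,0],"rot":[0,0.12,0],"jaw":50},{"delta_pos":[0,0,0],"rot":[0,0.12,0],"jaw":50},{"delta_pos":[0,0,0],"rot":[0,0.12,0],"jaw":50},{"delta_pos":[0,0,0],"rot":[0,0,0],"jaw":50},{"delta_pos":[0,0,0],"rot":[0,0,0],"jaw":50},{"delta_pos":[0,0,0],"rot":[0,0,0],"jaw":50},{"delta_pos":[0,0,0],"rot":[0,0,0],"jaw":50}]'
python3 -c "
from fit import *
go((446.6,61.5,245),(.063,.998,0))
import cv2
a=arm.get_image('scene')[:,:,::-1];cv2.imwrite('pics/s8full.png',a)
# black ball: dark pixels near earlier knob
m=cv2.inRange(a[140:165,325:355],(0,0,0),(45,45,45));print(m.mean())
k=(322.5/4.6-.5+270,275.5/4.6-.5+90);
for al in (.8,.83,.86,.9):
  g=al-.2618;X=T([519.12,21.46,-.063],[(18-115*np.cos(g),33,125+115*np.sin(g))]);print(al,X.round(1),(proj('scene',X)+[-.08,.64]).round(1),'seen',np.round(k,1))
"
```

```text
clock: 13.85
position: [512.2, -90.9, 59.2]
ee_rot: [-0.509, -0.487, 0.491, 0.512]
contact_force: [0.3, -0.3, -0.7]
gripper_width: 50.2
clock: 14.68
position: [513.8, -90.7, 256.6]
ee_rot: [-0.666, -0.237, 0.236, 0.666]
contact_force: [-0.2, 0.6, 0.2]
gripper_width: 50.0
clock: 15.52
position: [514.0, -90.8, 255.9]
ee_rot: [-0.707, 0.011, -0.011, 0.707]
contact_force: [0.8, 0.8, -0.1]
gripper_width: 50.1
clk 15.52 pos [514.  -90.8 255.9] F [ 0.8  0.8 -0.1] w 50.1 J [ 0.14  0.19 -0.2  -0.   -1.18 -1.74]
axes x [ 1.   -0.03  0.  ] y [ 0.  0. -1.] z [0.03 1.   0.  ]
rot [-0.     0.033  0.   ] shift [-76.9  10.9 147.8]
152.66
0.8 [[440.6  59.5 183.9]] [[340.4 151.4]] seen [339.6 149.4]
0.83 [[442.4  59.4 186.9]] [[339.5 149.4]] seen [339.6 149.4]
0.86 [[444.3  59.2 189.8]] [[338.4 147.5]] seen [339.6 149.4]
0.9 [[447.   59.1 193.5]] [[337.  144.9]] seen [339.6 149.4]
```

```bash
python3 -m creep '[{"delta_pos":[0,0,0],"rot":[0,0.033,0],"jaw":50},{"delta_pos":[-16,0,29],"rot":[0,0,0],"jaw":50},{"delta_pos":[-16,0,29],"rot":[0,0,0],"jaw":50},{"delta_pos":[-16,0,29],"rot":[0,0,0],"jaw":50},{"delta_pos":[-16,0,30],"rot":[0,0,0],"jaw":50},{"delta_pos":[-16,0,30],"rot":[0,0,0],"jaw":50},{"delta_pos":[0,10,0],"rot":[0,0,0],"jaw":50},{"delta_pos":[0,10,0],"rot":[0,0,0],"jaw":50},{"delta_pos":[0,0,0],"rot":[0,0,0],"jaw":50},{"delta_pos":[0,0,0],"rot":[0,0,0],"jaw":50}]'
python3 -c "
from fit import *
go((443.5,60.5,166),(.063,.998,0))"
```

```text
clock: 16.4
position: [443.6, 61.0, 235.6]
ee_rot: [0.707, -0.023, 0.022, -0.706]
contact_force: [-0.1, -0.9, -0.0]
gripper_width: 49.8
clk 16.4 pos [443.6  61.  235.6] F [-0.1 -0.9 -0. ] w 49.8 J [ 0.5   0.07 -0.39  0.   -1.1  -2.14]
axes x [ 0.998 -0.064 -0.001] y [-0.001 -0.001 -1.   ] z [ 0.064  0.998 -0.001]
rot [ 0.001 -0.001 -0.001] shift [-0.1 69.6 -0.5]
```

```bash
python3 -m creep '[{"delta_pos":[0,20,0],"rot":[0,0,0],"jaw":50},{"delta_pos":[0,20,0],"rot":[0,0,0],"jaw":50},{"delta_pos":[0,15,0],"rot":[0,0,0],"jaw":50},{"delta_pos":[0,10,0],"rot":[0,0,0],"jaw":50},{"delta_pos":[0,5,0],"rot":[0,0,0],"jaw":50},{"delta_pos":[0,0,0],"rot":[0,0,0],"jaw":35},{"delta_pos":[0,0,0],"rot":[0,0,0],"jaw":27},{"delta_pos":[0,0,0],"rot":[0,0,0],"jaw":20},{"delta_pos":[0,0,0],"rot":[0,0,0],"jaw":20},{"delta_pos":[0,0,0],"rot":[0,0,0],"jaw":20}]'
python3 -c "
from fit import *
go((443.5,60.5,166),(.063,.998,0))"
```

```text
clock: 17.23
position: [444.5, 61.1, 166.6]
ee_rot: [-0.707, 0.022, -0.024, 0.707]
contact_force: [0.5, -0.9, 1.3]
gripper_width: 21.1
clk 17.23 pos [444.5  61.1 166.6] F [ 0.5 -0.9  1.3] w 21.1 J [ 0.5   0.15 -0.5   0.   -0.92 -2.14]
axes x [ 0.998 -0.065  0.002] y [ 0.002  0.    -1.   ] z [0.065 0.998 0.001]
rot [-0.001 -0.002  0.002] shift [-1.   0.6 -0.6]
```

```bash
python3 -m creep '[{"delta_pos":[-3.5,5.8,0],"rot":[0,0,0],"jaw":20},{"delta_pos":[-3.2,6,0],"rot":[0,0,0],"jaw":20},{"delta_pos":[-2.8,6.2,0],"rot":[0,0,0],"jaw":20},{"delta_pos":[-2.5,6.3,0],"rot":[0,0,0],"jaw":20},{"delta_pos":[-2.1,6.5,0],"rot":[0,0,0],"jaw":20},{"delta_pos":[-1.7,6.6,0],"rot":[0,0,0],"jaw":20},{"delta_pos":[-1.3,6.6,0],"rot":[0,0,0],"jaw":20},{"delta_pos":[-0.9,6.7,0],"rot":[0,0,0],"jaw":20},{"delta_pos":[0,0,0],"rot":[0,0,0],"jaw":20},{"delta_pos":[0,0,0],"rot":[0,0,0],"jaw":20}]'
python3 -c "
from fit import *
go((443.5,60.5,166),(.063,.998,0))
import cv2
a=arm.get_image('scene')[185:245,270:350,::-1];a=cv2.resize(a,None,fx=10,fy=10,interpolation=cv2.INTER_CUBIC)
cv2.imwrite('pics/s9.png',a)"
```

```text
clock: 18.07
position: [424.7, 62.2, 113.9]
ee_rot: [0.707, -0.024, 0.022, -0.707]
contact_force: [-3.3, 2.6, -1.2]
gripper_width: 21.0
clk 18.07 pos [424.7  62.2 113.9] F [-3.3  2.6 -1.2] w 21.0 J [ 0.53  0.19 -0.61 -0.   -0.77 -2.16]
axes x [ 0.998 -0.066 -0.003] y [-0.003 -0.001 -1.   ] z [ 0.066  0.998 -0.001]
rot [ 0.001 -0.003 -0.003] shift [ 18.9 -52.1  -0.5]
```

View pics/s9.png

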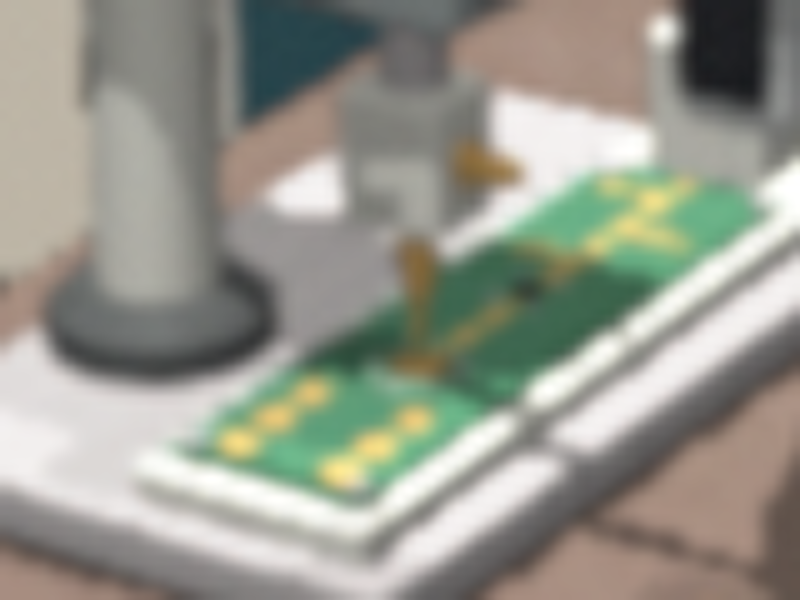

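The tip is at about (418,350), a few mm above the pad at about (415,368), and should land well inside it. I go on down to the stop.

```bash
python3 -m creep '[{"delta_pos":[0.3,4.9,0],"rot":[0,0,0],"jaw":20},{"delta_pos":[0.3,4.9,0],"rot":[0,0,0],"jaw":20},{"delta_pos":[0.3,4.9,0],"rot":[0,0,0],"jaw":20},{"delta_pos":[0.4,4.9,0],"rot":[0,0,0],"jaw":20},{"delta_pos":[0.6,4.9,0],"rot":[0,0,0],"jaw":20},{"delta_pos":[0.8,4.9,0],"rot":[0,0,0],"jaw":20},{"delta_pos":[1,4.9,0],"rot":[0,0,0],"jaw":20},{"delta_pos":[0,0,0],"rot":[0,0,0],"jaw":20},{"delta_pos":[0,0,0],"rot":[0,0,0],"jaw":20},{"delta_pos":[0,0,0],"rot":[0,0,0],"jaw":20}]'
python3 -m creep '[{"delta_pos":[0.7,3,0],"rot":[0,0,0],"jaw":20},{"delta_pos":[0.6,2,0],"rot":[0,0,0],"jaw":20},{"delta_pos":[0.3,1,0],"rot":[0,0,0],"jaw":20},{"delta_pos":[0,0,0],"rot":[0,0,0],"jaw":20},{"delta_pos":[0,0,0],"rot":[0,0,0],"jaw":20},{"delta_pos":[0,0,0],"rot":[0,0,0],"jaw":20},{"delta_pos":[0,0,0],"rot":[0,0,0],"jaw":20},{"delta_pos":[0,0,0],"rot":[0,0,0],"jaw":20},{"delta_pos":[0,0,0],"rot":[0,0,0],"jaw":20},{"delta_pos":[0,0,0],"rot":[0,0,0],"jaw":20}]'
python3 -c "
from fit import *
go((443.5,60.5,166),(.063,.998,0))"
```

```text
clock: 18.95
position: [429.5, 61.9, 80.5]
ee_rot: [0.707, -0.023, 0.023, -0.707]
contact_force: [-2.6, 0.6, -0.8]
gripper_width: 21.1
clock: 19.78
position: [431.5, 61.8, 75.4]
ee_rot: [0.707, -0.023, 0.024, -0.707]
contact_force: [-3.7, -0.1, 5.9]
gripper_width: 20.9
clk 19.78 pos [431.5  61.8  75.4] F [-3.7 -0.1  5.9] w 20.9 J [ 0.52  0.26 -0.65  0.   -0.66 -2.16]
axes x [ 0.998 -0.066  0.001] y [ 0.001 -0.    -1.   ] z [ 0.066  0.998 -0.   ]
rot [ 0.    -0.003  0.001] shift [ 12.  -90.6  -0.5]
```

```bash
python3 -m creep '[{"delta_pos":[0,1.5,0],"rot":[0,0,0],"jaw":20},{"delta_pos":[0,1.5,0],"rot":[0,0,0],"jaw":20},{"delta_pos":[0,0,0],"rot":[0,0,0],"jaw":20},{"delta_pos":[0,0,0],"rot":[0,0,0],"jaw":20},{"delta_pos":[0,0,0],"rot":[0,0,0],"jaw":20},{"delta_pos":[0,0,0],"rot":[0,0,0],"jaw":20},{"delta_pos":[0,0,0],"rot":[0,0,0],"jaw":20},{"delta_pos":[0,0,0],"rot":[0,0,0],"jaw":20},{"delta_pos":[0,0,0],"rot":[0,0,0],"jaw":20},{"delta_pos":[0,0,0],"rot":[0,0,0],"jaw":20}]'
```

```text
clock: 20.62
position: [433.0, 61.8, 73.7]
ee_rot: [0.707, -0.022, 0.024, -0.707]
contact_force: [-2.4, -2.0, 14.7]
gripper_width: 21.1
```

The force rises to 14.7 N with almost no motion, so the lever is on its stop. I release, rise and move aside to look.

```bash
python3 -m creep '[{"delta_pos":[0,0,0],"rot":[0,0,0],"jaw":24},{"delta_pos":[0,0,0],"rot":[0,0,0],"jaw":30},{"delta_pos":[0,0,0],"rot":[0,0,0],"jaw":40},{"delta_pos":[0,0,0],"rot":[0,0,0],"jaw":50},{"delta_pos":[0,0,0],"rot":[0,0,0],"jaw":50},{"delta_pos":[0,-10,0],"rot":[0,0,0],"jaw":50},{"delta_pos":[0,-20,0],"rot":[0,0,0],"jaw":50},{"delta_pos":[0,-30,0],"rot":[0,0,0],"jaw":50},{"delta_pos":[0,-40,0],"rot":[0,0,0],"jaw":50},{"delta_pos":[0,-40,0],"rot":[0,0,0],"jaw":50}]'
python3 -m creep '[{"delta_pos":[0,-30,0],"rot":[0,0,0],"jaw":50},{"delta_pos":[0,-30,0],"rot":[0,0,0],"jaw":50},{"delta_pos":[0,-10,-20],"rot":[0,0,0],"jaw":50},{"delta_pos":[0,-10,-35],"rot":[0,0,0],"jaw":50},{"delta_pos":[0,0,-35],"rot":[0,0,0],"jaw":50},{"delta_pos":[0,0,-35],"rot":[0,0,0],"jaw":50},{"delta_pos":[0,0,-35],"rot":[0,0,0],"jaw":50},{"delta_pos":[0,0,-35],"rot":[0,0,0],"jaw":50},{"delta_pos":[0,0,-30],"rot":[0,0,0],"jaw":50},{"delta_pos":[0,0,0],"rot":[0,0,0],"jaw":50}]'
python3 -c "
from fit import *
go((443.5,60.5,166),(.063,.998,0))
import cv2
f=arm.get_image('scene')[:,:,::-1]
a=cv2.resize(f[150:240,290:370],None,fx=6.6,fy=6.6,interpolation=cv2.INTER_CUBIC)[:595]
b=cv2.resize(arm.get_image('top')[140:260,285:415,::-1],None,fx=2,fy=2)
c=np.zeros((595,a.shape[1]+b.shape[1],3),np.uint8);c[:a.shape[0],:a.shape[1]]=a;c[:b.shape[0],a.shape[1]:]=b
o=cv2.imread('pics/scene0.png')[120:250,250:380];o=cv2.resize(o,(260,260));n=cv2.resize(f[120:250,250:380],(260,260))
c[b.shape[0]:b.shape[0]+260,a.shape[1]:]=n
cv2.imwrite('pics/fin.png',c[:, :800]);print(c.shape)
print('knob diff', proj('scene',T([519.12,21.46,-.063],[(-93.1,33,95.2)])), arm.find_in('scene','lever_knob')[:1], np.abs(o.astype(int)-n).mean())"
```

```text
clock: 21.45
position: [430.4, 61.5, 212.6]
ee_rot: [0.707, -0.024, 0.022, -0.706]
contact_force: [1.3, -0.1, 0.5]
gripper_width: 49.7
clock: 22.28
position: [415.8, -166.2, 291.2]
ee_rot: [0.707, -0.025, 0.025, -0.706]
contact_force: [-0.4, 0.3, -0.7]
gripper_width: 50.3
clk 22.28 pos [ 415.8 -166.2  291.2] F [-0.4  0.3 -0.7] w 50.3 J [-0.01  0.03 -0.29  0.   -1.24 -1.63]
axes x [ 0.998 -0.07  -0.001] y [-0.001 -0.001 -1.   ] z [ 0.07   0.998 -0.001]
rot [ 0.001 -0.007 -0.001] shift [ 13.3 125.2 228. ]
(595, 788, 3)
knob diff [[346.63927831 203.80268152]] [{'location': [316.7, 186.7], 'p': 0.7}] 5.815631163708087
```

View pics/fin.png

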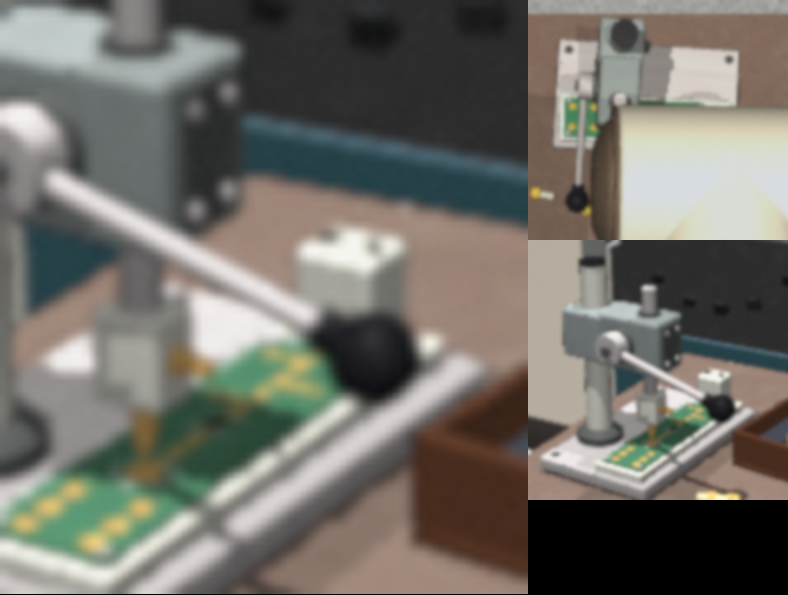

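The knob is back at pixel (346,203), its fully-down starting place, and the needle stands on the gold pad at (148,468). The board lies flat and the adapters are where they were.

```bash
python3 -c "
from bench import arm
print(arm.job_done())"
```

```text
the job is handed in; nothing more can be done
None
```

The probe tip now stands on the round ringed pad with the lever fully down, and the job is handed in at about 22 s of the 58 s allowed.

**What I did:**
- I pinched the knob and raised the lever to about 0.83 rad, which put the tip about 14 mm above the board.
- I gripped the connector block and slid the board about 5 mm in x and 20 mm in y on the table.
- I re-pinched the knob and lowered the lever in two stages, checking the tip against the pad a few mm above it. Then I released and moved the arm clear.

**Last checks:**
- **Lever:** the knob is within half a pixel of where it was at the start with the lever fully down. The force rose to 14.7 N against the stop.
- **Tip on pad:** the needle shows on the pad, within an estimated 1–2 mm of its centre. The pad's radius is 5 mm. Only the scene camera confirms this, because the head hides the tip from the top camera.
- **Bystanders:** the two small coax parts by the stand look unmoved. I did not check the spanner again at the end, though the arm never went near it.

**Failed or disagreeing:**
- The detector did not find the coax adapter, the coax load or the tip.
- Two estimates of the board shift still needed differed by about 1 mm, so I used a value between them plus a small trim.
- The jaws read about 21 mm on the 24 mm ball, so the pinch was a little off centre, but it did not slip.

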